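Run the dish shuttle past the scanner and brake it at the imager

TASK

With the closed fingers between the two spring pads of the dish shuttle, push the green pad to drive the shuttle along its air-bearing track so that the dish passes the green line of the scanner at about 16 cm/s (12 to 20), then press the red pad to brake it so that the dish comes to rest at the red line of the imager, never striking the red end stop. Push only on the inner faces of the pads, one at a time and without knocks; do not grip, wedge or press down on the shuttle. Let go of it standing still, and leave the glassware alone.

Things in the scene. Friction and masses are not known exactly. Their poses are not given: they have to be found in the camera images.
- track: Fixed aluminium air-bearing track, 150 mm wide, 1111 mm long, with two steel rails (tops 24 mm above the bench). Origin on the bench on its centre line. Its y axis is the direction of travel (from the robot's right to its left), x points across it away from the robot, z up. Its position and yaw vary.
- shuttle (a joint): Shuttle position along the track's y in m; 0: slot centre at y = -0.340 in the track's frame. Starts at rest between -0.01 and 0.09; strikes the end stop at 0.69, rear limit -0.02. Shuttle 365 mm long, 120 mm wide, nominal 2.0 kg with its pads (0.7 to 1.4 times that), friction only 0.03 N, damping 0.02 N s/m: unbraked it coasts on into the stop.
- slot (a point): Middle of the floor of the slot across the shuttle, 37 mm above the bench, midway between the two pads at rest. The slot is open at both sides and on top; its blocks (white ahead, blue behind) are 46 mm high (tops 83 mm above the bench) and start 105 mm from this point.
- push_pad (a joint): Compression of the green pad in m, 0 at rest to 0.06 at its limit, moving toward +y of the track. Spring 10 N/m, no preload, damping 0.3 N s/m, moving mass 50 g: pressing it by 20 mm drives the shuttle with 0.2 N.
- push_pad_face (a point): Middle of the inner face of the green pad, a plate 110 mm wide along the track's x, 38 mm high (42 to 80 mm above the bench), 12 mm thick, 61 mm above the bench; at rest 35 mm from the slot centre toward +y of the track, so there are 70 mm between the two pads. Press it toward +y to drive the shuttle forward.
- brake_pad (a joint): Compression of the red pad in m, 0 at rest to 0.06 at its limit, moving toward -y of the track. Spring 10 N/m, no preload, damping 0.3 N s/m, moving mass 50 g: pressing it by 20 mm brakes the shuttle with 0.2 N.
- brake_pad_face (a point): Middle of the inner face of the red pad, a plate 110 mm wide along the track's x, 38 mm high (42 to 80 mm above the bench), 12 mm thick, 61 mm above the bench; at rest 35 mm from the slot centre toward -y of the track, so there are 70 mm between the two pads. Hold back against it (toward -y relative to the shuttle) to brake.
- dish (a point): Centre of the top of the amber petri dish (92 mm diameter) that is fixed on the white leading block of the shuttle, 93 mm above the bench and always 160 mm ahead (+y of the track) of the slot centre. A black tick at the shuttle's far edge shows its centre.
- scanner: Fixed grey box with a green line, 110 x 100 x 70 mm, at the far (+x) side of the track. Origin on the bench at the middle of the face that looks at the track, axes as the track's; its green line (y = 0 of this body) is the scan line: the dish is scanned while its centre is within 30 mm of it. Place along the track varies.
- imager: Fixed white box with a red line, 110 x 100 x 70 mm, at the far (+x) side of the track, further along (+y) than the scanner. Origin on the bench at the middle of the face that looks at the track, axes as the track's; its red line (y = 0 of this body) is the mark where the dish centre must stop, 60 to 170 mm short of striking the end stop. Place along the track varies.
- stop (a point): Middle of the face of the red end stop at the +y end of the track, 50 mm above the bench; the front end of the shuttle is 215 mm ahead of the slot centre.
- lamp: Unlit glass spirit lamp with white cap, 72 mm diameter, 76 mm high, on the robot's side of the track; origin at the centre of its underside. To be left alone.
- dishes: Stack of two amber petri dishes, 92 mm diameter, 34 mm high, on the robot's side of the track; origin at the centre of its underside. To be left alone.
- reagent: Amber reagent bottle, 60 mm diameter, 110 mm high, beyond the track; origin at the centre of its underside. To be left alone.
There are look-alikes about, which are no part of the job. Leave any blue look-alike of the scanner alone. What is shaped like the imager but blue is not meant.

How it is judged (in metres and radians):
On the way, in this order (a step that is already met when the one before it is completed fails the run):
1. the dish passes the scanner's green line at 12 to 20 cm/s (y of dish in the frame of scanner between -0.03 and 0.03 m and velocity of joint shuttle between 0.12 and 0.2 m/s), for 0.2 s.
2. the shuttle is braked to rest with the dish at the imager's red line (y of dish in the frame of imager between -0.012 and 0.012 m and velocity of joint shuttle between -0.008 and 0.008 m/s), for 1 s.
At the end, for the whole second after the job is handed in: The centre of the dish is within 12 mm of the imager's red line along the track and the shuttle stands still (under 5 mm/s), untouched (y of dish in the frame of imager between -0.012 and 0.012 m and velocity of joint shuttle between -0.005 and 0.005 m/s).
It fails at once if the shuttle strikes the end stop (value of joint shuttle above 0.687 m).
It fails at once if the fingers knock or push the shuttle or its pads harder than 8 N, as by driving a pad hard to its limit (contact force between the fingers and shuttle above 8 N).
It fails at once if the shuttle is wedged: both pads pressed at once (contact force between the fingers and push_pad above 0.1 N and contact force between the fingers and brake_pad above 0.1 N).
It fails at once if the shuttle is gripped, dragged or pressed on other than at the inner faces of its pads (over 2 N) (contact force between the fingers and shuttle_base above 2 N or contact force between the fingers and shuttle_front_block above 2 N or contact force between the fingers and shuttle_rear_block above 2 N or contact force between the fingers and shuttle_dish above 2 N or contact force between the fingers and push_pad_back above 2 N or contact force between the fingers and brake_pad_back above 2 N).
It fails at once if the glassware is moved or tipped (distance of any of lamp, dishes, reagent from where it was at the start of the episode above 0.015 m or angle between any of lamp, dishes, reagent's own z axis and vertical above 0.2 rad).
It also fails if it takes over 54 s, if anything falls off the work surface, if the arm or the gripper's body presses on something with over 40 N, if the wrist force passes 120 N, or if a joint passes its speed limit or range.

ROBOT

A 6-joint arm with a two-finger parallel gripper is mounted at the origin on the work surface. World frame = base frame: x ahead of the robot, y to its left, z up, the work surface at z = 0. Lengths are in mm, angles in degrees, forces in N, time in s.
With the tool pointing down it reaches from about 275 to 850 mm from the base axis. Payload 19 kg.
Tool frame: the origin (TCP) lies at the very end of the fingers, on their centre line; the grasp point (between the pads) lies env.grasp_offset behind it (env.grasp_offset is the distance from the TCP to the grasp point, in mm); z points along the fingers, y is the direction in which the jaws open and shut (so a half turn about z gives the same grasp; the last joint's range is limited). The gripper opens to 85 mm and grips with 20 to 120 N. Pads are 22 mm wide; open, the fingers measure 114 mm over their backs; the gripper's body (76 mm by 85 mm) begins 54 mm behind the grasp point. The pads swing forward as they close: fully open they stand 13 mm farther back than shut.
Start: joints at [57.353, 8.623, 82.357, -0, 89.026, -7.678], TCP at [242.728, 521.223, 231.267] pointing down, gripper open.
Joint ranges: [-160.23, 160.23], [-39.13, 120.54], [6.94, 153.29], [-79.49, 259.48], [9.18, 160.14], [-161.06, 161.06]. Speed limits (degrees/s): [108.29, 108.29, 127.2, 172.46, 172.46, 172.46].

INTERFACE

Orientations are given as [roll, pitch, yaw] about the fixed x, y, z axes, in that order (R = Rz(yaw) Ry(pitch) Rx(roll)).
In Python, from cell import env gives the robot as it stands. The module is installed in compiled form; this text tells all that it offers.
- The arm moves only by the shell command python3 -m crank 'ROWS'. ROWS is JSON, a list of rows, each an object with "slide": the shift along the tool's x, y, z in cm, a list of three; "turn": the turn, a rotation vector about the tool's x, y, z in degrees, a list of three; "hand": the opening in per cent of the stroke, from 0 (shut) to 100 (fully open). A call has 1 to 10 rows; each row is the pose to reach, as a shift and turn from the pose commanded when the call began, along the tool's axes at that moment; what a row does not reach only later rows make up. A row lasts 1/12 s, in which the tool goes at most 41.7 mm and 7.16 degrees, less where a joint would pass 70% of its speed; a pose out of reach is approached as far as the arm can. A call with a gripper value outside its range is refused whole. The fingers move at their own pace and stop on an object; the grip force is fixed at half the most. Time passes only in rows, so rows that repeat a pose let the fingers close. It gives the time, the measured TCP pose, the force and the opening at its end, in the units of the state.
- env.get_state(): the state, without advancing time (a new reading comes with each control period).
- env.grab_frame(name): name is "scene" or "side" or "wrist"; returns the picture (420x560x3 uint8, red, green, blue); there is no depth.
- env.camera_model(name): a dict with "fx", "fy", "cx", "cy" (pixels), "world_to_cam" (4x4, takes a point from world to camera coordinates). Camera axes: x right, y up, looking along -z (the intrinsics and any distortion apply to the point x, -y, -z); pixel columns grow to the right and rows downward; lengths in mm; the calibration is good to about 2 mm. A picture is of the moment at which its call begins: read the wrist's pose just before it. camera_model takes no time and is no camera call; for the wrist camera it gives the pose at the moment of the call.
- env.close_job(): hands the job in, once; it reports no verdict.
Trained networks look in the newest picture that a camera, given by its name, has taken for a name from the list of things; names that differ only in an ending like _2 or _b are one class to them, and where a whole thing is asked for, a point or a joint stands for the part that bears it (a point fixed in the world has none). Each returns a list of dicts, best first, with "p" (0 to 1); they miss things now and then, are a little off and sometimes report something else, mostly with a low value. They report only what shows in the picture. A call takes as long as a camera call. They do not tell look-alikes from the thing itself.
- env.search_frame(camera, thing): "location" ([column, row] in pixels, amid what is visible of it).
- env.regions_of(camera, thing): "region" (420x560 bool, what is visible of it) and "location" ([column, row] in pixels, amid what is visible of it).
The state is a dict: "clock": time; "q": joint angles; "qd": joint speeds; "effort": joint torques, N m; "ee_pos": TCP position; "orientation": TCP orientation; "contact_force": force on the tool from outside, world axes, zero at the start; "moment": the same for the moment, N m; "width": finger opening in mm.
Only numpy, scipy, OpenCV 4.12 (cv2) and the standard library are available. Lean on these libraries where they do the work, as an engineer would, in place of code of your own. Each camera call takes 0.05 s, during which the arm holds its last target. There are 200 camera calls.

## Working session

There is one attempt and no reset: what is moved stays moved. The work goes in short steps, Python scripts to look and compute and a shell command to move; the robot and the scene stay as the last step left them, time stands still between calls to the robot, and variables do not carry over. Pictures are saved under pics/ and viewed, about 8 in all and at most 12, crops included, and the job is handed in when it is done.

```bash
mkdir -p pics
python3 - <<'E'
from cell import env
import cv2,numpy as np
print(env.get_state())
a=env.grab_frame("scene");b=env.grab_frame("side")
cv2.imwrite("pics/scene.png",a[:,:,::-1]);cv2.imwrite("pics/side.png",b[:,:,::-1])
for c in("scene","side"):
  m=env.camera_model(c);print(c,{k:np.round(v,3).tolist() for k,v in m.items()})
  for t in("track","shuttle","dish","scanner","imager","stop","lamp","dishes","reagent","push_pad","brake_pad"):
    try:
      print(c,t,[(np.round(d["location"]).tolist(),round(d["p"],2)) for d in env.search_frame(c,t)])
    except Exception as e: print(c,t,e)
E
```

```text
{'clock': 0.0, 'q': array([ 5.73517778e+01,  8.65263604e+00,  8.23933034e+01, -8.64946492e-04,
        8.90265133e+01, -7.67879367e+00]), 'qd': array([-0.07395911, -0.02676488, -0.00489388,  0.04647147,  0.00229212,
        0.00552851]), 'effort': array([-1.03023162e-03, -7.13086581e+01, -5.70860767e+01, -2.53616772e-04,
        9.24677151e-03, -1.44877663e-04]), 'ee_pos': array([242.62442611, 521.02906973, 230.65612408]), 'orientation': array([-1.79928081e+02, -8.82403901e-03,  1.55030581e+02]), 'contact_force': array([0.30137814, 0.53827549, 0.4082877 ]), 'moment': array([-0.02886868, -0.00266691,  0.03131622]), 'width': 85.20256501934134}
scene {'fx': 492.419, 'fy': 492.419, 'cx': 279.368, 'cy': 210.231, 'world_to_cam': [[0.711, 0.703, 0.017, -457.027], [-0.582, 0.575, 0.576, 181.79], [0.395, -0.419, 0.818, -1876.934], [0.0, 0.0, 0.0, 1.0]]}
scene track [([241.0, 263.0], 0.68)]
scene shuttle [([194.0, 294.0], 0.85)]
scene dish [([194.0, 296.0], 0.66)]
scene scanner [([301.0, 298.0], 0.91), ([238.0, 193.0], 0.87), ([316.0, 250.0], 0.75)]
scene imager [([365.0, 210.0], 0.89), ([316.
[... 215 characters left out ...]
8.0, 289.0], 0.93)]
scene brake_pad [([171.0, 312.0], 0.66)]
side {'fx': 546.051, 'fy': 546.051, 'cx': 289.438, 'cy': 207.725, 'world_to_cam': [[-0.809, -0.588, 0.002, 498.549], [0.449, -0.615, 0.649, -233.632], [-0.38, 0.526, 0.761, -1563.941], [0.0, 0.0, 0.0, 1.0]]}
side track [([252.0, 248.0], 0.91)]
side shuttle [([355.0, 148.0], 0.97)]
side dish [([357.0, 150.0], 0.66)]
side scanner [([250.0, 198.0], 0.69), ([262.0, 158.0], 0.6), ([340.0, 239.0], 0.6)]
side imager [([196.0, 246.0], 0.59)]
side stop [([249.0, 247.0], 0.95)]
side lamp []
side dishes [([410.0, 173.0], 0.53)]
side reagent [([303.0, 129.0], 0.75)]
side push_pad [([358.0, 149.0], 0.58)]
side brake_pad [([369.0, 132.0], 0.96)]
```

View pics/scene.png

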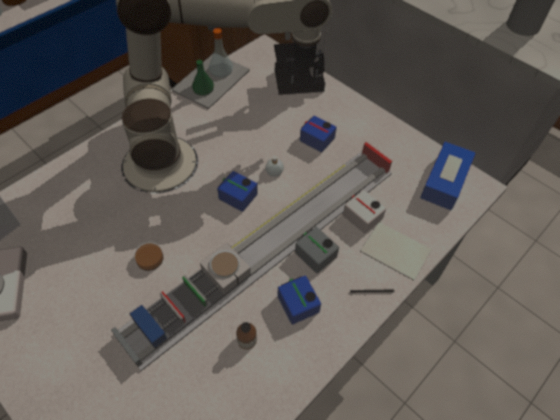

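View pics/side.png

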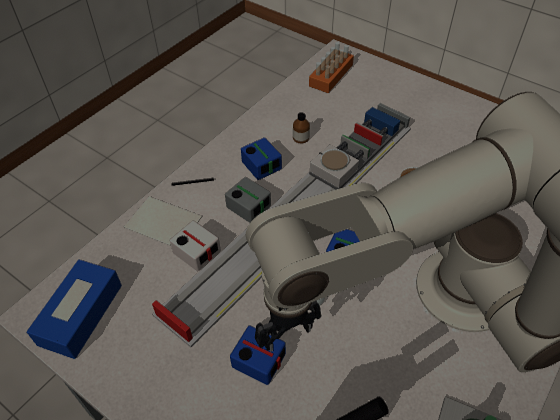

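Scene picture: the shuttle is at lower left, with the dish at (225,264), green pad (195,290), red pad (172,306) and stop (377,156).
- **Scanner candidates:** grey with green line (317,248), which is the one I want. Blue look-alikes are at (300,298) and (238,190).
- **Imager candidates:** white with red line (365,209), which is the one I want. The blue look-alike is at (318,133).
- **Glassware:** lamp (275,167), dishes (148,257), reagent (247,333).

The side view agrees: grey scanner (248,200), white imager (195,243).

```bash
cat > h.py <<'E'
from cell import env
import cv2,numpy as np
def ray(m,px,z):
    W=m["world_to_cam"];R=W[:3,:3];t=W[:3,3]
    d=R.T@np.array([(px[0]-m["cx"])/m["fx"],-(px[1]-m["cy"])/m["fy"],-1.]);c=-R.T@t
    return (c+d*(z-c[2])/d[2])[:2]
def proj(m,p):
    W=m["world_to_cam"];q=W[:3,:3]@np.array(p,float)+W[:3,3]
    return np.array([m["cx"]+m["fx"]*q[0]/-q[2],m["cy"]-m["fy"]*q[1]/-q[2]])
def blobs(img,kind):
    h=cv2.cvtColor(img,cv2.COLOR_RGB2HSV).astype(int);H,S,V=h[...,0],h[...,1],h[...,2]
    m=dict(red=((H<6)|(H>174))&(S>130)&(V>70),green=(H>45)&(H<80)&(S>90)&(V>60),amber=(H>6)&(H<18)&(S>60)&(V>80))[kind]
    n,l,s,c=cv2.connectedComponentsWithStats(m.astype(np.uint8))
    return [(s[i,4],s[i,:4].tolist(),np.round(c[i],2)) for i in range(1,n) if s[i,4]>=12]
E
python3 - <<'E'
from h import *
for c,f in(("scene","pics/scene.png"),("side","pics/side.png")):
  im=cv2.imread(f)[:,:,::-1].copy();m=env.camera_model(c)
  for k in("red","green","amber"):
    for a,b,p in blobs(im,k): print(c,k,a,b,p,"z70",ray(m,p,70).round(),"z61",ray(m,p,61).round(),"z93",ray(m,p,93).round())
a=cv2.imread("pics/scene.png")[140:365,110:400]
cv2.imwrite("pics/scene_c.png",cv2.resize(a,None,fx=2.7,fy=2.6,interpolation=cv2.INTER_CUBIC))
E
```

```text
scene red 123 [365, 143, 26, 21] [377.43 153.02] z70 [585. 575.] z61 [581. 583.] z93 [595. 556.]
scene red 51 [163, 293, 21, 25] [173.57 305.37] z70 [ 534. -339.] z61 [ 529. -338.] z93 [ 544. -343.]
scene green 34 [309, 237, 17, 16] [317.47 244.26] z70 [693. 123.] z61 [690. 128.] z93 [701. 112.]
scene green 54 [184, 278, 20, 24] [193.63 290.24] z70 [ 537. -266.] z61 [ 533. -264.] z93 [ 548. -271.]
scene green 35 [293, 284, 12, 22] [298.91 294.37] z70 [773. -49.] z61 [770. -45.] z93 [779. -57.]
scene amber 42 [213, 28, 9, 6] [217.   30.5] z70 [-392.  641.] z61 [-403.  649.] z93 [-366.  621.]
scene amber 506 [135, 243, 28, 24] [148.04 254.36] z70 [ 339. -288.] z61 [ 333. -286.] z93 [ 353. -293.]
scene amber 465 [212, 253, 26, 23] [224.23 263.79] z70 [ 534. -139.] z61 [ 530. -136.] z93 [ 545. -146.]
scene amber 23 [251, 324, 5, 12] [253.48 328.3 ] z70 [ 753. -220.] z61 [ 751. -218.] z93 [ 760. -226.]
side red 256 [354, 124, 28, 21] [367.45 133.84] z70 [ 528. -337.] z61 [ 532. -346.] z93 [ 516. -313.]
side red 58 [183, 231, 22, 15] [193.47 237.76] z70 [707. 352.] z61 [712. 348.] z93 [692
[... 300 characters left out ...]
]
side green 36 [254, 143, 14, 15] [260.67 150.44] z70 [775. -54.] z61 [781. -61.] z93 [759. -35.]
side green 54 [237, 185, 21, 14] [246.78 191.61] z70 [695. 119.] z61 [701. 113.] z93 [681. 134.]
side green 37 [336, 238, 17, 6] [343.41 240.65] z70 [347. 103.] z61 [351.  97.] z93 [340. 119.]
side amber 42 [325, 51, 9, 16] [329.02  57.69] z70 [ 883. -636.] z61 [ 890. -647.] z93 [ 866. -607.]
side amber 549 [309, 52, 45, 41] [325.83  74.7 ] z70 [ 831. -535.] z61 [ 838. -545.] z93 [ 815. -507.]
side amber 22 [321, 60, 4, 10] [322.41  64.14] z70 [ 880. -584.] z61 [ 887. -595.] z93 [ 863. -556.]
side amber 353 [322, 151, 25, 18] [334.14 159.24] z70 [ 553. -164.] z61 [ 557. -172.] z93 [ 541. -143.]
```

View pics/scene_c.png

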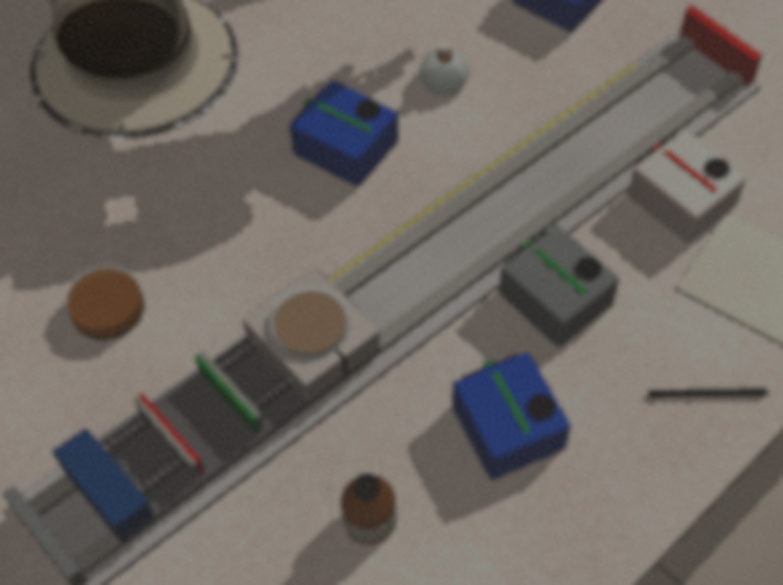

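```bash
python3 -m crank '[{"slide":[-3,-3,0],"turn":[0,0,-2.2],"hand":0},{"slide":[-6,-6,0],"turn":[0,0,-4.4],"hand":0},{"slide":[-9,-9,0],"turn":[0,0,-6.6],"hand":0},{"slide":[-12,-12,0],"turn":[0,0,-8.8],"hand":0},{"slide":[-15,-15,0],"turn":[0,0,-11],"hand":0},{"slide":[-18,-18,0],"turn":[0,0,-13.2],"hand":0},{"slide":[-21,-21,0],"turn":[0,0,-15.4],"hand":0},{"slide":[-24,-24,0],"turn":[0,0,-17.6],"hand":0},{"slide":[-27,-27,0],"turn":[0,0,-19.8],"hand":0},{"slide":[-30,-30,0],"turn":[0,0,-21.9],"hand":0}]'; python3 -c "
from cell import env
print(env.grasp_offset, env.get_state())"
```

```text
clock: 2.03
ee_pos: [385.5, 127.8, 231.6]
orientation: [180.0, 0.1, 177.1]
contact_force: [1.2, 0.4, 0.5]
width: 0.2
18.700000000000003 {'clock': 2.0333, 'q': array([ 7.44973583e+00, -1.21494390e+01,  1.02479115e+02, -2.63094086e-03,
        8.96168826e+01, -7.96066523e+01]), 'qd': array([-7.07871704e+01, -6.17555896e-01,  4.23074751e-01, -1.11742000e-01,
       -4.51595834e-02, -9.51490633e+01]), 'effort': array([ 16.52062118, -40.33702254, -55.45353055,  -0.07550753,
         0.57955239,   5.48018038]), 'ee_pos': array([385.50356811, 127.84734674, 231.62547567]), 'orientation': array([1.79992947e+02, 5.30391160e-02, 1.77056401e+02]), 'contact_force': array([1.18623149, 0.36591794, 0.4959566 ]), 'moment': array([ 0.04287374, -0.01446807,  0.01783191]), 'width': 0.1898797407064688}
```

```bash
python3 -m crank '[{"slide":[-1.5,-3.6,0],"turn":[0,0,0],"hand":0},{"slide":[-3,-7.2,0],"turn":[0,0,0],"hand":0},{"slide":[-4.5,-10.8,0],"turn":[0,0,0],"hand":0},{"slide":[-6,-14.4,0],"turn":[0,0,0],"hand":0},{"slide":[-7.5,-18,0],"turn":[0,0,0],"hand":0},{"slide":[-9,-21.6,0],"turn":[0,0,0],"hand":0},{"slide":[-10.5,-25.2,0],"turn":[0,0,0],"hand":0},{"slide":[-12,-28.8,0],"turn":[0,0,0],"hand":0},{"slide":[-13.5,-32.4,0],"turn":[0,0,0],"hand":0},{"slide":[-15,-36,0],"turn":[0,0,0],"hand":0}]'; python3 -m crank '[{"slide":[-0.9,-3,0],"turn":[0,0,0],"hand":0},{"slide":[-1.9,-5.9,0],"turn":[0,0,0],"hand":0},{"slide":[-1.9,-5.9,0],"turn":[0,0,0],"hand":0},{"slide":[-1.9,-5.9,0],"turn":[0,0,0],"hand":0}]';  python3 - <<'E'
from h import *
m=env.camera_model("wrist");w=env.grab_frame("wrist");cv2.imwrite("pics/w1.png",w[:,:,::-1])
np.savez("w1.npz",**m);print({k:np.round(v,3).tolist() for k,v in m.items()})
s=env.grab_frame("side");c=env.grab_frame("scene");cv2.imwrite("pics/side2.png",s[:,:,::-1]);cv2.imwrite("pics/scene2.png",c[:,:,::-1])
for n,i,mm in(("wrist",w,m),("side",s,env.camera_model("side")),("scene",c,env.camera_model("scene"))):
  for k in("red","green","amber"):
    for a,b,p in blobs(i,k): print(n,k,a,b,p,"z70",ray(mm,p,70).round(1),"z80",ray(mm,p,80).round(1),"z93",ray(mm,p,93).round(1))
st=env.get_state();print(st["clock"],st["ee_pos"],st["orientation"])
E
```

```text
clock: 2.87
ee_pos: [516.2, -239.8, 231.3]
orientation: [-180.0, 0.0, 176.9]
contact_force: [0.2, -0.1, 0.0]
width: 0.2
clock: 3.2
ee_pos: [531.7, -298.9, 230.5]
orientation: [180.0, -0.1, 176.8]
contact_force: [-0.8, 0.1, 0.1]
width: -0.1
{'fx': 315.821, 'fy': 315.821, 'cx': 276.157, 'cy': 206.8, 'world_to_cam': [[0.056, 0.998, 0.0, 269.253], [-0.952, 0.053, -0.302, 560.404], [-0.302, 0.017, 0.953, -213.915], [0.0, 0.0, 0.0, 1.0]]}
wrist red 1125 [228, 131, 14, 114] [234.57 185.18] z70 [ 525.1 -340.2] z80 [ 522.7 -338.7] z93 [ 519.7 -336.8]
wrist green 747 [307, 133, 10, 112] [311.41 187.12] z70 [ 531.3 -264.6] z80 [ 528.7 -265.6] z93 [ 525.4 -267. ]
wrist green 54 [512, 327, 12, 7] [517.63 330.04] z70 [713.7 -31.7] z80 [705.1 -40.4] z93 [694.  -51.7]
wrist green 219 [492, 344, 24, 33] [503.16 359.36] z70 [754.9 -41.6] z80 [745. -50.] z93 [732.1 -60.8]
wrist amber 46 [272, 0, 25, 3] [283.85   0.74] z70 [ 370. -284.] z80 [ 372.7 -284.4] z93 [ 376.3 -284.9]
wrist amber 6099 [399, 150, 91, 87] [444.34 192.79] z70 [ 544.5 -132.9] z80 [ 541.5 -138.3] z93 [ 537.6 -145.2]
wrist amber 46 [0
[... 1604 characters left out ...]
244.03] z70 [692.1 123.3] z80 [695.6 118.2] z93 [700.2 111.6]
scene green 56 [184, 278, 20, 24] [193.2 289.7] z70 [ 535.  -265.3] z80 [ 539.7 -267.5] z93 [ 545.8 -270.4]
scene green 35 [293, 284, 12, 22] [298.91 294.37] z70 [772.6 -48.6] z80 [775.6 -52.4] z93 [779.4 -57.3]
scene amber 324 [135, 243, 20, 23] [144.02 255.27] z70 [ 332.3 -298.8] z80 [ 338.5 -300.8] z93 [ 346.5 -303.4]
scene amber 467 [212, 253, 26, 23] [224.23 263.85] z70 [ 534.6 -139.1] z80 [ 539.2 -142.2] z93 [ 545.3 -146.3]
scene amber 23 [250, 323, 6, 12] [253.3  327.83] z70 [ 752.  -219.7] z80 [ 755.1 -222.3] z93 [ 759.1 -225.6]
3.35 [ 531.69830893 -296.85722879  231.49460004] [1.79998129e+02 4.69588487e-03 1.76964552e+02]
```

View pics/w1.png

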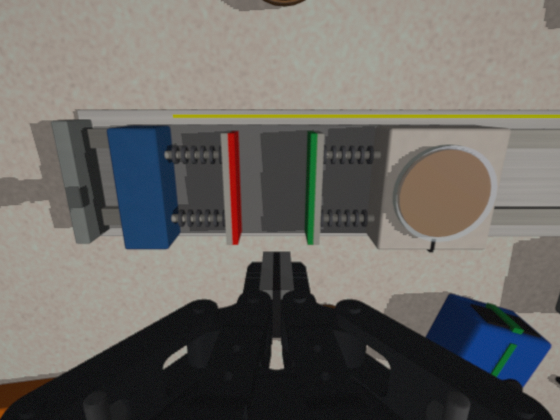

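Wrist view: the shuttle lies horizontally in the picture, so the tool y axis is along the track. Red pad is at col 234, green pad at 311, dish at (444,193), and the fingers at col 277 are near the middle of the slot. Next I'll simulate a push profile that is insensitive to mass.

```bash
cat > sim.py <<'E'
import numpy as np
def sim(rows,m,e=0.,s0=0.,v0=0.,f0=0.,g=20.5,dt=1/1200,log=None):
    # rows: finger targets (mm) relative to f0=slot centre; returns s,v per row, c per row (mm)
    s,v,c,f=s0,v0,0.,f0;out=[];cp=0.
    for k,r in enumerate(rows):
        fs=f
        for i in range(100):
            f=fs+(r-fs)*(i+1)/100
            d=f+e-s
            c=max(d-g,0.)-max(-d-g,0.)
            cd=(c-cp)/dt if c and cp else 0.;cp=c
            F=(10*c+0.3*cd)/1000 if c else 0.
            if c*F<0:F=0
            fr=0.02*v/1000
            if abs(v)>1e-3: a=(F-fr-0.03*np.sign(v))/m*1000; nv=v+a*dt; v=0. if nv*v<0 and abs(F)<0.03 else nv
            else: v=(F-0.03*np.sign(F))/m*1000*dt if abs(F)>0.03 else 0.
            s+=v*dt
        out.append((k+1,round(f),round(s,1),round(v,1),round(c,1),round(f+e-s,1)))
    return out
E
python3 - <<'E'
from sim import *
from h import *
m=env.camera_model("scene");print("imager scene",ray(m,(366.1,205.8),70))
inc=[3]*7+[5]+[8]*22
for e in(-4,0,4):
  for M in(1.4,2,2.8):
    o=sim(np.cumsum(inc),M,e); print(e,M,[(x[0],x[2],x[3],x[4],x[5]) for x in o if x[0] in(8,14,18,20,22,24,26,28)])
E
```

```text
imager scene [707.53073832 356.14837706]
-4 1.4 [(8, np.float64(0.0), np.float64(0.0), np.float64(1.5), np.float64(22.0)), (14, np.float64(13.8), np.float64(74.5), np.float64(35.8), np.float64(56.2)), (18, np.float64(51.6), np.float64(148.9), np.float64(30.0), np.float64(50.4)), (20, np.float64(78.6), np.float64(172.2), np.float64(19.1), np.float64(39.4)), (22, np.float64(108.2), np.float64(180.0), np.float64(5.5), np.float64(25.8)), (24, np.float64(137.9), np.float64(176.3), 0.0, np.float64(12.1)), (26, np.float64(166.9), np.float64(172.4), 0.0, np.float64(-0.9)), (28, np.float64(195.3), np.float64(168.4), 0.0, np.float64(-13.3))]
-4 2 [(8, np.float64(0.0), np.float64(0.0), np.float64(1.5), np.float64(22.0)), (14, np.float64(10.0), np.float64(55.4), np.float64(39.5), np.float64(60.0)), (18, np.float64(39.5), np.float64(121.6), np.float64(42.1), np.float64(62.5)), (20, np.float64(62.3), np.float64(150.4), np.float64(35.3), np.float64(55.7)), (22, np.float64(89.2), np.float64(171.1), np.float64(24.4), np.float64(44.8)), (24, np.float64(118.7), np.float64(181.1), np.float64(10.9), np.f
[... 3734 characters left out ...]
64(10.2)), (28, np.float64(193.3), np.float64(175.6), 0.0, np.float64(-3.3))]
4 2.8 [(8, np.float64(0.1), np.float64(2.0), np.float64(9.4), np.float64(29.9)), (14, np.float64(11.5), np.float64(54.0), np.float64(46.1), np.float64(66.5)), (18, np.float64(38.8), np.float64(110.3), np.float64(50.8), np.float64(71.2)), (20, np.float64(59.5), np.float64(136.9), np.float64(46.2), np.float64(66.5)), (22, np.float64(84.2), np.float64(159.1), np.float64(37.4), np.float64(57.8)), (24, np.float64(112.1), np.float64(174.6), np.float64(25.5), np.float64(45.9)), (26, np.float64(142.0), np.float64(182.3), np.float64(11.7), np.float64(32.0)), (28, np.float64(172.4), np.float64(181.9), 0.0, np.float64(17.6))]
```

```bash
python3 -m crank '[{"slide":[0,-0.2,2.5],"turn":[0,0,0],"hand":0},{"slide":[0,-0.5,5],"turn":[0,0,0],"hand":0},{"slide":[0,-0.5,7.5],"turn":[0,0,0],"hand":0},{"slide":[0,-0.5,10],"turn":[0,0,0],"hand":0},{"slide":[0,-0.5,12.5],"turn":[0,0,0],"hand":0},{"slide":[0,-0.5,14.5],"turn":[0,0,0],"hand":0},{"slide":[0,-0.5,16],"turn":[0,0,0],"hand":0},{"slide":[0,-0.5,17.2],"turn":[0,0,0],"hand":0},{"slide":[0,-0.5,18.2],"turn":[0,0,0],"hand":0},{"slide":[0,-0.5,18.2],"turn":[0,0,0],"hand":0}]'
python3 - <<'E'
from h import *
m=env.camera_model("wrist");w=env.grab_frame("wrist");cv2.imwrite("pics/w2.png",w[:,:,::-1])
st=env.get_state();print(st["clock"],st["ee_pos"],st["orientation"],st["contact_force"])
for k in("red","green","amber"):
    for a,b,p in blobs(w,k): print(k,a,b,p,"z80",ray(m,p,80).round(1),"z93",ray(m,p,93).round(1))
E
```

```text
clock: 4.18
ee_pos: [531.0, -301.8, 47.9]
orientation: [179.9, -0.1, 177.0]
contact_force: [-0.9, -0.5, 0.4]
width: -0.0
4.2333 [ 531.3737593  -302.22363672   49.09493512] [ 1.79983192e+02 -3.57906505e-02  1.76955491e+02] [ 0.14001153 -0.32738702  0.54331069]
red 4637 [159, 160, 47, 152] [182.42 223.82] z80 [ 492.9 -335.5] z93 [ 488.2 -331.1]
red 12 [207, 291, 2, 9] [207.75 295.5 ] z80 [ 524.1 -329.7] z93 [ 515.8 -326. ]
red 85 [178, 346, 10, 13] [182.46 351.42] z80 [ 551.  -343.8] z93 [ 539.5 -338.5]
green 2392 [349, 160, 40, 149] [372.48 232.06] z80 [ 500.  -264.4] z93 [ 494.5 -268.4]
green 31 [365, 345, 5, 9] [367.03 349.1 ] z80 [ 554.1 -264.7] z93 [ 542.2 -268.6]
```

View pics/w2.png

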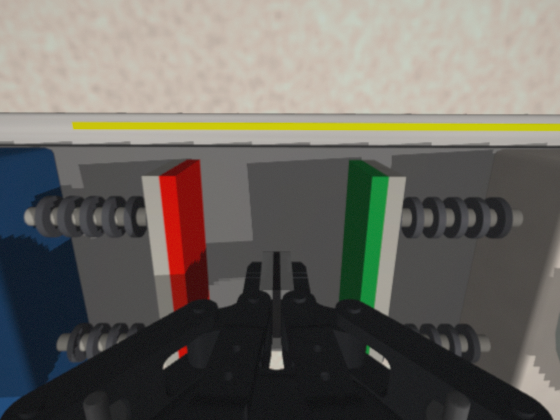

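Wrist close-up: the fingers (tip at col 277) stand between the red pad (top inner edge about col 181) and the green pad (about col 366). They are about 1 mm off the slot centre and clear of both. I'll build an offset estimator from these edges.

```bash
cat >> h.py <<'E'
def edges(img):
    h=cv2.cvtColor(img,cv2.COLOR_RGB2HSV).astype(int);H,S,V=h[...,0],h[...,1],h[...,2]
    R=((H<6)|(H>174))&(S>130)&(V>50);G=(H>45)&(H<80)&(S>90)&(V>40)
    r=[];g=[]
    for y in range(190,266,3):
        i=np.flatnonzero(R[y]);j=np.flatnonzero(G[y])
        r.append((i[0],y) if len(i)>4 else None);g.append((j[-1]+1,y) if len(j)>4 else None)
    return r,g
U=np.array([0.0531,0.9986])
def look(save=None):
    "red/green outer colour edge along track rel. to TCP (mm), time, TCP along track"
    st=env.get_state();m=env.camera_model("wrist");w=env.grab_frame("wrist")
    if save: cv2.imwrite(save,w[:,:,::-1])
    return meas(w,m,st)
def meas(w,m,st):
    W=m["world_to_cam"];cam=-W[:3,:3].T@W[:3,3]
    out=[]
    for e in edges(w):
        v=[(ray(m,p,80)-cam[:2])@U for p in e if p]
        out.append(round(float(np.median(v)),1) if len(v)>5 else None)
    return out,round(st["clock"],3),round(float(st["ee_pos"][:2]@U),1),st["ee_pos"].round(1),st["contact_force"].round(1)
E
python3 - <<'E'
from h import *
w=cv2.imread("pics/w2.png")[:,:,::-1].copy();m=env.camera_model("wrist");print(meas(w,m,env.get_state()))
print([e[::4] for e in edges(w)])
W=m["world_to_cam"];print("cam-tcp along",(-W[:3,:3].T@W[:3,3])[:2]@U-np.array([531.3,-302])@U)
E
```

```text
([-42.4, 40.6], 4.233, -273.6, array([ 531.4, -302.2,   49.1]), array([ 0.1, -0.3,  0.5]))
[[(np.int64(160), 190), (np.int64(162), 202), (np.int64(163), 214), (np.int64(164), 226), (np.int64(166), 238), (np.int64(167), 250), (np.int64(169), 262)], [(np.int64(387), 190), (np.int64(386), 202), (np.int64(385), 214), (np.int64(383), 226), (np.int64(382), 238), (np.int64(381), 250), (np.int64(379), 262)]]
cam-tcp along -0.7880762153968703
```

```bash
python3 -m crank '[{"slide":[0,0.3,0],"turn":[0,0,0],"hand":0},{"slide":[0,0.6,0],"turn":[0,0,0],"hand":0},{"slide":[0,0.9,0],"turn":[0,0,0],"hand":0},{"slide":[0,1.2,0],"turn":[0,0,0],"hand":0},{"slide":[0,1.5,0],"turn":[0,0,0],"hand":0},{"slide":[0,1.8,0],"turn":[0,0,0],"hand":0},{"slide":[0,2.2,0],"turn":[0,0,0],"hand":0},{"slide":[0,2.8,0],"turn":[0,0,0],"hand":0},{"slide":[0,3.5,0],"turn":[0,0,0],"hand":0},{"slide":[0,4.25,0],"turn":[0,0,0],"hand":0}]';  python3 -m crank '[{"slide":[0,0.75,0],"turn":[0,0,0],"hand":0},{"slide":[0,1.5,0],"turn":[0,0,0],"hand":0},{"slide":[0,2.25,0],"turn":[0,0,0],"hand":0},{"slide":[0,3,0],"turn":[0,0,0],"hand":0},{"slide":[0,3.75,0],"turn":[0,0,0],"hand":0},{"slide":[0,4.5,0],"turn":[0,0,0],"hand":0},{"slide":[0,5.25,0],"turn":[0,0,0],"hand":0}]'
python3 - <<'E'
from h import *
from sim import sim
print(look("pics/w3.png"))
f=np.r_[np.array([3,6,9,12,15,18,22,28,35,42.5]),42.5+7.5*np.arange(1,8)]
for M in(1.4,1.7,2,2.4,2.8): print(M,sim(f,M,0.9)[-1])
E
```

```text
clock: 5.07
ee_pos: [533.8, -259.6, 49.3]
orientation: [-180.0, -0.0, 176.9]
contact_force: [-0.4, -0.2, 0.2]
width: -0.3
clock: 5.65
ee_pos: [536.6, -207.1, 49.3]
orientation: [-180.0, -0.0, 176.9]
contact_force: [0.1, 0.4, -0.1]
width: 0.2
([-98.3, 20.0], 5.65, -178.3, array([ 536.6, -207.1,   49.3]), array([ 0.1,  0.4, -0.1]))
1.4 (17, 95, np.float64(46.7), np.float64(137.0), np.float64(28.8), np.float64(49.2))
1.7 (17, 95, np.float64(40.5), np.float64(123.3), np.float64(35.0), np.float64(55.4))
2 (17, 95, np.float64(35.7), np.float64(111.5), np.float64(39.8), np.float64(60.2))
2.4 (17, 95, np.float64(30.8), np.float64(98.5), np.float64(44.7), np.float64(65.1))
2.8 (17, 95, np.float64(27.1), np.float64(87.9), np.float64(48.4), np.float64(68.8))
```

Run:
```python
from sim import *
f0=95.0
for M in(1.65,1.8,1.95):
  inc=[0]+[7.5]*7+[8,11,13]+[13]*12
  f=f0+np.cumsum(inc)
  o=sim(f,M,0.9,s0={1.65:41,1.8:39,1.95:37}[M],v0={1.65:125,1.8:119,1.95:113}[M],f0=f0,g=21)
  print(M,[(x[0],round(float(x[2])),round(float(x[3])),round(float(x[4])),round(float(x[5]))) for x in o[3:]])
```

```text
1.65 [(4, 88, 153, 9, 30), (5, 101, 154, 4, 25), (6, 114, 152, 0, 19), (7, 127, 150, 0, 14), (8, 139, 149, 0, 9), (9, 152, 147, 0, 5), (10, 164, 146, 0, 4), (11, 176, 144, 0, 5), (12, 188, 142, 0, 6), (13, 199, 140, 0, 7), (14, 211, 139, 0, 8), (15, 223, 137, 0, 10), (16, 234, 136, 0, 12), (17, 245, 134, 0, 13), (18, 256, 132, 0, 15), (19, 267, 131, 0, 17), (20, 278, 129, 0, 19), (21, 289, 128, 1, 22), (22, 299, 127, 3, 24), (23, 310, 128, 6, 26)]
1.8 [(4, 85, 150, 13, 34), (5, 98, 153, 8, 28), (6, 110, 153, 2, 23), (7, 123, 151, 0, 18), (8, 135, 150, 0, 13), (9, 148, 148, 0, 9), (10, 160, 146, 0, 7), (11, 172, 145, 0, 8), (12, 184, 143, 0, 9), (13, 196, 142, 0, 10), (14, 208, 140, 0, 12), (15, 220, 139, 0, 13), (16, 231, 137, 0, 14), (17, 242, 136, 0, 16), (18, 254, 134, 0, 18), (19, 265, 133, 0, 20), (20, 276, 131, 1, 22), (21, 287, 131, 3, 24), (22, 298, 132, 5, 26), (23, 309, 133, 7, 28)]
1.95 [(4, 81, 147, 16, 37), (5, 94, 151, 11, 32), (6, 106, 153, 6, 27), (7, 119, 152, 1, 22), (8, 132, 150, 0, 17), (9, 144, 149, 0, 12), (10, 156, 148, 0, 11), (11, 169, 146, 0, 12), (12, 181, 145, 0, 12), (13, 193, 144, 0, 14), (14, 205, 142, 0, 15), (15, 216, 141, 0, 16), (16, 228, 139, 0, 17), (17, 240, 138, 0, 19), (18, 251, 136, 0, 20), (19, 262, 135, 1, 22), (20, 274, 135, 3, 24), (21, 285, 135, 4, 25), (22, 296, 137, 6, 27), (23, 308, 138, 8, 29)]
```

Run:
```python
from sim import *
f0=95.0
for inc in([0]+[10]*5+[11,12,13]+[13.5]*10,[0]+[11]*5+[12,13,13]+[13.5]*10):
 for M in(1.65,1.8,1.95):
  f=f0+np.cumsum(inc)
  o=sim(f,M,0.9,s0={1.65:41,1.8:39,1.95:37}[M],v0={1.65:125,1.8:119,1.95:113}[M],f0=f0,g=21)
  print(M,[(x[0],round(float(x[2])),round(float(x[3])),round(float(x[4])),round(float(x[5]))) for x in o[3:]])
```

```text
1.65 [(4, 89, 160, 16, 37), (5, 103, 165, 12, 33), (6, 116, 168, 8, 29), (7, 130, 169, 6, 26), (8, 145, 169, 3, 24), (9, 159, 169, 2, 23), (10, 173, 168, 2, 23), (11, 187, 167, 1, 22), (12, 200, 166, 1, 22), (13, 214, 164, 1, 22), (14, 228, 163, 1, 22), (15, 242, 162, 1, 21), (16, 255, 160, 1, 22), (17, 268, 159, 1, 22), (18, 281, 158, 1, 22), (19, 294, 157, 2, 22)]
1.8 [(4, 86, 157, 20, 40), (5, 99, 163, 16, 37), (6, 113, 167, 12, 33), (7, 127, 170, 9, 30), (8, 141, 172, 7, 28), (9, 155, 173, 6, 27), (10, 170, 174, 5, 26), (11, 184, 174, 4, 25), (12, 199, 174, 3, 24), (13, 213, 173, 2, 23), (14, 228, 172, 1, 22), (15, 242, 171, 0, 21), (16, 256, 169, 0, 20), (17, 270, 168, 0, 20), (18, 284, 166, 0, 19), (19, 298, 165, 0, 19)]
1.95 [(4, 82, 153, 23, 44), (5, 95, 160, 20, 41), (6, 108, 166, 17, 38), (7, 122, 171, 14, 34), (8, 137, 174, 11, 32), (9, 152, 177, 10, 30), (10, 166, 179, 8, 29), (11, 181, 181, 7, 28), (12, 196, 182, 5, 26), (13, 212, 182, 3, 24), (14, 227, 181, 2, 23), (15, 242, 180, 0, 21), (16, 257, 178, 0, 20), (17, 272, 177, 0, 18), (18, 286, 176, 0, 17), (19, 301, 174,
[... 422 characters left out ...]
, 41), (6, 114, 173, 17, 37), (7, 128, 178, 14, 35), (8, 143, 182, 12, 33), (9, 158, 185, 10, 30), (10, 174, 188, 8, 28), (11, 190, 188, 5, 26), (12, 205, 188, 3, 24), (13, 221, 188, 1, 22), (14, 237, 186, 0, 20), (15, 252, 184, 0, 18), (16, 267, 183, 0, 16), (17, 283, 181, 0, 14), (18, 298, 180, 0, 13), (19, 312, 178, 0, 11)]
1.95 [(4, 82, 155, 26, 47), (5, 95, 164, 24, 45), (6, 109, 172, 21, 42), (7, 124, 178, 18, 39), (8, 139, 184, 16, 37), (9, 154, 188, 14, 34), (10, 170, 192, 11, 32), (11, 186, 194, 9, 29), (12, 203, 196, 6, 27), (13, 219, 196, 3, 24), (14, 235, 194, 0, 21), (15, 251, 193, 0, 18), (16, 267, 192, 0, 16), (17, 283, 190, 0, 14), (18, 299, 189, 0, 11), (19, 315, 187, 0, 9)]
```

```bash
python3 -m crank '[{"slide":[0,1,0],"turn":[0,0,0],"hand":0},{"slide":[0,2,0],"turn":[0,0,0],"hand":0},{"slide":[0,3,0],"turn":[0,0,0],"hand":0},{"slide":[0,4,0],"turn":[0,0,0],"hand":0},{"slide":[0,5,0],"turn":[0,0,0],"hand":0},{"slide":[0,6,0],"turn":[0,0,0],"hand":0}]'
python3 - <<'E'
from h import *
from sim import sim
a=look();print(a); b=look();print(b)
for r in(a,b): d=-41.5-r[0][0]; print("d",d,"slot",r[2]-d,"s",r[2]-d+274.5)
f=95+np.array([0]+[10]*6).cumsum()
for M in(1.65,1.8,1.95): print(sim(f,M,0.9,s0={1.65:41,1.8:39,1.95:37}[M],v0={1.65:125,1.8:119,1.95:113}[M],f0=95,g=21)[-1])
E
```

```text
clock: 6.2
ee_pos: [539.8, -146.8, 49.3]
orientation: [-180.0, -0.0, 176.9]
contact_force: [0.8, 1.0, 0.4]
width: 0.3
([-71.8, 20.1], 6.2, -117.9, array([ 539.8, -146.8,   49.3]), array([0.8, 1. , 0.4]))
([-65.1, 22.0], 6.25, -116.5, array([ 539.8, -145.4,   49.3]), array([1.3, 0.9, 0.2]))
d 30.299999999999997 slot -148.2 s 126.30000000000001
d 23.599999999999994 slot -140.1 s 134.4
(7, 155, np.float64(130.5), np.float64(168.4), np.float64(4.5), np.float64(25.4))
(7, 155, np.float64(126.6), np.float64(169.9), np.float64(8.4), np.float64(29.3))
(7, 155, np.float64(122.5), np.float64(170.5), np.float64(12.6), np.float64(33.4))
```

```bash
python3 -m crank '[{"slide":[0,1.2,0],"turn":[0,0,0],"hand":0},{"slide":[0,2.5,0],"turn":[0,0,0],"hand":0},{"slide":[0,3.75,0],"turn":[0,0,0],"hand":0},{"slide":[0,5,0],"turn":[0,0,0],"hand":0},{"slide":[0,6.25,0],"turn":[0,0,0],"hand":0},{"slide":[0,7.5,0],"turn":[0,0,0],"hand":0},{"slide":[0,8.75,0],"turn":[0,0,0],"hand":0},{"slide":[0,10,0],"turn":[0,0,0],"hand":0},{"slide":[0,11.25,0],"turn":[0,0,0],"hand":0},{"slide":[0,12.5,0],"turn":[0,0,0],"hand":0}]'
python3 - <<'E'
from h import *
r=look("pics/w4.png");print(r,"s red",r[2]+41.5+r[0][0]+274.5,"s green",r[2]-41.5+r[0][1]+274.5)
E
```

```text
clock: 7.13
ee_pos: [546.5, -21.8, 49.3]
orientation: [-180.0, 0.0, 176.9]
contact_force: [-0.4, -0.5, -0.3]
width: 0.4
([-38.7, 43.2], 7.133, 7.2, array([546.5, -21.8,  49.3]), array([-0.4, -0.5, -0.3])) s red 284.5 s green 283.4
```

Run:
```python
from sim import *
inc=[10,10,10,10,10,10.5,11,11,11,10.5, 9.5,9,8.5,8,7.5,7,6.5,6,5.5,5,4.5,4,3.5,3,2.5,2,1.5,1]
inc=[9,9,9,9.5,10.5,11,11,10.5,10,9.5]+[9,8.5,8,7.5,7,6.5,6,5.5,5,4.5,4,3.5,3,2.5,2,1.5,1,1,1]
f=283+np.cumsum(inc)
for M in(1.7,1.85,2.0):
  for v in(160,):
    o=sim(f,M,0,s0=292,v0=v,f0=283,g=21.5)
    print(M,v,[(x[0],round(float(x[2])),round(float(x[3])),round(float(x[4]),1),round(float(x[5]))) for x in o])
```

```text
1.7 160 [(1, 305, 158, 0.0, -13), (2, 318, 157, 0.0, -17), (3, 331, 155, 0.0, -21), (4, 344, 152, -3.1, -25), (5, 357, 148, -5.1, -27), (6, 369, 144, -6.3, -28), (7, 381, 139, -7.0, -29), (8, 392, 133, -7.9, -30), (9, 403, 127, -8.7, -30), (10, 413, 121, -9.6, -31), (11, 423, 114, -10.4, -32), (12, 432, 107, -11.1, -33), (13, 441, 100, -11.8, -33), (14, 449, 92, -12.3, -34), (15, 456, 85, -12.7, -34), (16, 463, 77, -12.9, -34), (17, 469, 69, -13.0, -35), (18, 474, 61, -12.9, -34), (19, 479, 53, -12.7, -34), (20, 483, 46, -12.3, -34), (21, 487, 38, -11.8, -33), (22, 490, 31, -11.2, -33), (23, 492, 24, -10.5, -32), (24, 494, 18, -9.8, -31), (25, 495, 12, -9.0, -30), (26, 496, 6, -8.3, -30), (27, 496, 1, -7.6, -29), (28, 496, -1, -6.6, -28), (29, 496, -3, -5.4, -27)]
1.85 160 [(1, 305, 158, 0.0, -13), (2, 318, 157, 0.0, -17), (3, 331, 156, 0.0, -21), (4, 344, 153, -3.2, -25), (5, 357, 149, -5.3, -27), (6, 369, 145, -6.5, -28), (7, 381, 140, -7.4, -29), (8, 392, 135, -8.3, -30), (9, 403, 129, -9.3, -31), (10, 414, 123, -10.3, -32), (11, 424, 117, -11.3, -33), (12, 433, 110, -12.3, -34), 
[... 536 characters left out ...]
2), (4, 344, 153, -3.2, -25), (5, 357, 150, -5.4, -27), (6, 369, 146, -6.7, -28), (7, 381, 141, -7.7, -29), (8, 393, 136, -8.7, -30), (9, 404, 131, -9.9, -32), (10, 415, 125, -11.0, -33), (11, 425, 118, -12.2, -34), (12, 434, 112, -13.3, -35), (13, 443, 104, -14.3, -36), (14, 452, 97, -15.2, -37), (15, 460, 89, -15.9, -38), (16, 467, 81, -16.5, -38), (17, 473, 72, -16.9, -38), (18, 479, 64, -17.1, -39), (19, 484, 56, -17.0, -39), (20, 488, 47, -16.8, -38), (21, 491, 39, -16.4, -38), (22, 494, 31, -15.8, -37), (23, 497, 24, -15.1, -37), (24, 498, 16, -14.3, -36), (25, 499, 9, -13.3, -35), (26, 500, 3, -12.3, -34), (27, 500, -2, -11.3, -33), (28, 500, -5, -10.0, -32), (29, 499, -7, -8.5, -30)]
```

```bash
python3 -m crank '[{"slide":[0,0.9,0],"turn":[0,0,0],"hand":0},{"slide":[0,1.8,0],"turn":[0,0,0],"hand":0},{"slide":[0,2.7,0],"turn":[0,0,0],"hand":0},{"slide":[0,3.65,0],"turn":[0,0,0],"hand":0},{"slide":[0,4.7,0],"turn":[0,0,0],"hand":0},{"slide":[0,5.8,0],"turn":[0,0,0],"hand":0},{"slide":[0,6.9,0],"turn":[0,0,0],"hand":0},{"slide":[0,7.95,0],"turn":[0,0,0],"hand":0},{"slide":[0,8.95,0],"turn":[0,0,0],"hand":0},{"slide":[0,9.9,0],"turn":[0,0,0],"hand":0}]'
python3 - <<'E'
from h import *
r=look("pics/w5.png");print(r,"s red",r[2]+41.5+(r[0][0] or 0)+274.5,"s green",r[2]-41.5+(r[0][1] or 0)+274.5)
E
```

```text
clock: 8.02
ee_pos: [551.8, 76.9, 49.3]
orientation: [-180.0, -0.0, 176.9]
contact_force: [0.1, -0.5, 0.5]
width: -0.0
([-19.7, 71.3], 8.017, 106.1, array([551.8,  76.9,  49.3]), array([ 0.1, -0.5,  0.5])) s red 402.4 s green 410.4
```

Run:
```python
from sim import *
inc=[11,10,9,8.5,8,7.5,7,6,5.5,5]+[4.5,4,4,3.5,3,2.5,2.5,2,2,2,1]
f=381.5+np.cumsum(inc)
for M in(1.7,1.85,2.0):
  for v in(110,116):
    o=sim(f,M,0,s0=416.3,v0=v,f0=381.5,g=21.5)
    print(M,v,[(x[0],round(float(x[2])),round(float(x[3])),round(float(x[4]),1),round(float(x[5]))) for x in o[4:]])
```

```text
1.7 110 [(5, 456, 81, -6.0, -28), (6, 462, 77, -5.1, -27), (7, 468, 73, -4.3, -26), (8, 474, 70, -4.3, -26), (9, 480, 66, -4.5, -26), (10, 485, 62, -4.8, -26), (11, 490, 58, -5.3, -27), (12, 495, 54, -6.0, -28), (13, 499, 49, -6.2, -28), (14, 503, 44, -6.6, -28), (15, 507, 39, -7.1, -29), (16, 510, 34, -7.6, -29), (17, 512, 29, -7.8, -29), (18, 514, 23, -7.9, -30), (19, 516, 18, -7.7, -29), (20, 518, 13, -7.0, -28), (21, 518, 8, -6.8, -28)]
1.7 116 [(5, 458, 84, -8.0, -30), (6, 464, 79, -7.3, -29), (7, 471, 74, -6.7, -28), (8, 477, 69, -6.6, -28), (9, 482, 64, -6.7, -28), (10, 487, 60, -6.9, -28), (11, 492, 54, -7.1, -29), (12, 496, 49, -7.4, -29), (13, 500, 44, -7.3, -29), (14, 504, 39, -7.3, -29), (15, 507, 34, -7.3, -29), (16, 510, 29, -7.5, -29), (17, 512, 24, -7.1, -29), (18, 513, 19, -6.9, -28), (19, 515, 14, -6.3, -28), (20, 516, 10, -5.3, -27), (21, 516, 6, -5.0, -26)]
1.85 110 [(5, 456, 83, -6.5, -28), (6, 463, 79, -5.7, -27), (7, 469, 75, -5.1, -27), (8, 475, 71, -5.3, -27), (9, 481, 68, -5.5, -27), (10, 487, 63, -6.0, -28), (11, 492, 59, -6.6, -28), (12, 496, 54, -7.3, -29
[... 882 characters left out ...]
8.6, -30), (13, 502, 50, -9.1, -31), (14, 506, 45, -9.5, -31), (15, 510, 40, -10.1, -32), (16, 513, 34, -10.6, -32), (17, 515, 28, -10.7, -32), (18, 517, 22, -10.8, -32), (19, 519, 17, -10.5, -32), (20, 520, 11, -9.6, -31), (21, 521, 6, -9.4, -31)]
2.0 116 [(5, 458, 88, -9.0, -30), (6, 466, 83, -8.6, -30), (7, 472, 78, -8.3, -30), (8, 479, 73, -8.6, -30), (9, 485, 68, -9.0, -31), (10, 490, 63, -9.5, -31), (11, 495, 58, -10.0, -32), (12, 500, 52, -10.6, -32), (13, 504, 46, -10.7, -32), (14, 507, 40, -10.8, -32), (15, 510, 34, -10.9, -32), (16, 513, 29, -11.0, -33), (17, 515, 23, -10.7, -32), (18, 517, 17, -10.4, -32), (19, 518, 12, -9.6, -31), (20, 519, 7, -8.4, -30), (21, 519, 3, -7.8, -29)]
```

```bash
python3 -m crank '[{"slide":[0,0.9,0],"turn":[0,0,0],"hand":0},{"slide":[0,1.8,0],"turn":[0,0,0],"hand":0},{"slide":[0,2.7,0],"turn":[0,0,0],"hand":0},{"slide":[0,3.55,0],"turn":[0,0,0],"hand":0},{"slide":[0,4.3,0],"turn":[0,0,0],"hand":0},{"slide":[0,5,0],"turn":[0,0,0],"hand":0}]'
python3 - <<'E'
from h import *
from sim import *
r=look("pics/w6.png");s=r[2]-41.5+(r[0][1] or 0)+274.5;print(r,"s green",s)
for M in(1.7,1.85,2.):
  for v in(108,114,120): print(M,v,sim(381.5+np.array([9,18,27,35.5,43,50]),M,0,s0=416.3,v0=v,f0=381.5,g=21.5)[-1])
E
```

```text
clock: 8.57
ee_pos: [554.5, 126.5, 49.3]
orientation: [-180.0, -0.0, 176.9]
contact_force: [0.7, 0.1, -0.6]
width: -0.0
([-19.7, 71.1], 8.567, 155.8, array([554.5, 126.5,  49.3]), array([ 0.7,  0.1, -0.6])) s green 459.9
1.7 108 (6, 432, np.float64(459.7), np.float64(69.6), np.float64(-6.7), np.float64(-28.2))
1.7 114 (6, 432, np.float64(461.9), np.float64(71.4), np.float64(-8.9), np.float64(-30.4))
1.7 120 (6, 432, np.float64(464.1), np.float64(73.2), np.float64(-11.1), np.float64(-32.6))
1.85 108 (6, 432, np.float64(460.5), np.float64(71.8), np.float64(-7.4), np.float64(-29.0))
1.85 114 (6, 432, np.float64(462.7), np.float64(73.9), np.float64(-9.7), np.float64(-31.2))
1.85 120 (6, 432, np.float64(465.0), np.float64(76.0), np.float64(-11.9), np.float64(-33.5))
2.0 108 (6, 432, np.float64(461.1), np.float64(73.9), np.float64(-8.0), np.float64(-29.6))
2.0 114 (6, 432, np.float64(463.4), np.float64(76.2), np.float64(-10.4), np.float64(-31.9))
2.0 120 (6, 432, np.float64(465.7), np.float64(78.5), np.float64(-12.7), np.float64(-34.2))
```

Run:
```python
from sim import *
for inc in([7,6,5.5,5,4.5,4.5,4,4,3.5,3.5,3,3,3,2.5,2,2,2,2,2,2],[8,7,6,5.5,5,4.5,4.5,4,3.5,3.5,3,2.5,2.5,2.5,2,2,2,2,2,2]):
 f=431.5+np.cumsum(inc)
 for M in(1.7,1.85,2.0):
  for v in(64,70):
    o=sim(f,M,0,s0=463.3,v0=v,f0=431.5,g=21.5)
    print(M,v,[(x[0],round(float(x[2])),round(float(x[3])),round(float(x[4]),1)) for x in o[6:]])
```

```text
1.7 64 [(7, 491, 36, -1.7), (8, 494, 34, -0.6), (9, 497, 33, 0.0), (10, 500, 31, 0.0), (11, 502, 30, 0.0), (12, 505, 28, 0.0), (13, 507, 27, 0.0), (14, 509, 25, 0.0), (15, 511, 24, 0.0), (16, 513, 22, 0.0), (17, 515, 21, 0.0), (18, 516, 19, 0.0), (19, 518, 18, 0.0), (20, 520, 16, 0.0)]
1.7 70 [(7, 494, 37, -4.0), (8, 496, 34, -2.9), (9, 499, 31, -2.1), (10, 502, 29, -1.2), (11, 504, 27, -0.5), (12, 506, 26, 0.0), (13, 508, 24, 0.0), (14, 510, 23, 0.0), (15, 512, 21, 0.0), (16, 514, 20, 0.0), (17, 516, 18, 0.0), (18, 517, 17, 0.0), (19, 518, 15, 0.0), (20, 520, 14, 0.0)]
1.85 64 [(7, 492, 38, -2.3), (8, 495, 36, -1.3), (9, 498, 34, -0.7), (10, 500, 32, 0.0), (11, 503, 31, 0.0), (12, 506, 30, 0.0), (13, 508, 28, 0.0), (14, 510, 27, 0.0), (15, 513, 26, 0.0), (16, 515, 24, 0.0), (17, 517, 23, 0.0), (18, 518, 21, 0.0), (19, 520, 20, 0.0), (20, 522, 19, 0.0)]
1.85 70 [(7, 494, 39, -4.7), (8, 497, 36, -3.8), (9, 500, 33, -3.1), (10, 503, 30, -2.2), (11, 505, 28, -1.7), (12, 507, 26, -0.9), (13, 510, 25, -0.0), (14, 512, 23, 0.0), (15, 514, 22, 0.0), (16, 515, 21, 0.0), (17, 517, 19, 0.0), (
[... 1728 characters left out ...]
6, 522, 23, -2.9), (17, 524, 21, -2.7), (18, 525, 18, -2.3), (19, 527, 16, -1.8), (20, 528, 14, -1.0)]
2.0 64 [(7, 494, 45, -0.4), (8, 498, 44, -0.1), (9, 501, 42, -0.2), (10, 505, 41, -0.2), (11, 508, 40, -0.6), (12, 511, 38, -1.3), (13, 514, 36, -1.9), (14, 517, 34, -2.2), (15, 520, 31, -2.9), (16, 522, 28, -3.4), (17, 525, 26, -3.7), (18, 527, 23, -3.7), (19, 528, 20, -3.5), (20, 530, 18, -3.0)]
2.0 70 [(7, 496, 46, -2.9), (8, 500, 44, -2.7), (9, 504, 42, -2.7), (10, 507, 39, -2.6), (11, 510, 37, -2.8), (12, 513, 34, -3.3), (13, 516, 32, -3.5), (14, 518, 29, -3.5), (15, 521, 26, -3.8), (16, 523, 23, -3.8), (17, 525, 20, -3.6), (18, 526, 18, -3.2), (19, 528, 15, -2.6), (20, 529, 13, -1.7)]
```

```bash
python3 -m crank '[{"slide":[0,0.6,0],"turn":[0,0,0],"hand":0},{"slide":[0,1.1,0],"turn":[0,0,0],"hand":0},{"slide":[0,1.55,0],"turn":[0,0,0],"hand":0},{"slide":[0,1.95,0],"turn":[0,0,0],"hand":0},{"slide":[0,2.3,0],"turn":[0,0,0],"hand":0}]'
python3 - <<'E'
from h import *
from sim import *
r=look("pics/w7.png");s=r[2]-41.5+(r[0][1] or 0)+274.5;print(r,"s green",s)
for M in(1.7,1.85,2.):
  for v in(64,70): print(M,v,sim(431.5+np.array([6,11,15.5,19.5,23]),M,0,s0=463.3,v0=v,f0=431.5,g=21.5)[-1])
f0=455.2
for inc in([0]*10,[2,2,2,2,2,2,2,2,2,2,2,2],[2,2,1.5,1.5,1.5,1,1,1,1,1,1,1]):
  for M in (1.7,1.95):
   for v in(38,44): 
    o=sim(f0+np.cumsum(inc),M,0,s0=s+1.8,v0=v,f0=f0,g=21.5);print(inc[:3],M,v,[(x[0],round(float(x[2])),round(float(x[3])),round(float(x[4]),1)) for x in o[1::2]])
E
```

```text
clock: 9.03
ee_pos: [555.7, 149.0, 49.3]
orientation: [-180.0, -0.0, 176.9]
contact_force: [-0.5, 0.7, -0.6]
width: -0.3
([-19.7, 70.7], 9.033, 178.3, array([555.7, 149. ,  49.3]), array([-0.5,  0.7, -0.6])) s green 482.0
1.7 64 (5, 454, np.float64(483.8), np.float64(35.3), np.float64(-7.8), np.float64(-29.3))
1.7 70 (5, 454, np.float64(485.8), np.float64(38.2), np.float64(-9.8), np.float64(-31.3))
1.85 64 (5, 454, np.float64(484.2), np.float64(37.2), np.float64(-8.2), np.float64(-29.7))
1.85 70 (5, 454, np.float64(486.3), np.float64(40.3), np.float64(-10.3), np.float64(-31.8))
2.0 64 (5, 454, np.float64(484.6), np.float64(38.8), np.float64(-8.6), np.float64(-30.1))
2.0 70 (5, 454, np.float64(486.7), np.float64(42.1), np.float64(-10.7), np.float64(-32.2))
[0, 0, 0] 1.7 38 [(2, 489, 24, -12.3), (4, 492, 7, -15.0), (6, 492, -7, -14.9), (8, 490, -17, -12.8), (10, 486, -25, -9.3)]
[0, 0, 0] 1.7 44 [(2, 490, 30, -13.3), (4, 493, 11, -16.7), (6, 494, -6, -17.0), (8, 492, -19, -15.0), (10, 488, -28, -11.0)]
[0, 0, 0] 1.95 38 [(2, 489, 26, -12.5), (4, 492, 11, -15.6), (6, 493, -4, -16.1), (8
[... 583 characters left out ...]
 1.95 44 [(2, 490, 34, -9.6), (4, 495, 22, -10.3), (6, 498, 12, -9.1), (8, 499, 3, -6.3), (10, 499, 0, -2.3), (12, 499, 0, 0.0)]
[2, 2, 1.5] 1.7 38 [(2, 489, 27, -8.5), (4, 493, 15, -9.0), (6, 494, 4, -8.1), (8, 494, -2, -6.1), (10, 494, -4, -3.6), (12, 493, -2, -1.1)]
[2, 2, 1.5] 1.7 44 [(2, 490, 32, -9.5), (4, 494, 19, -10.7), (6, 496, 6, -10.3), (8, 497, -3, -8.4), (10, 496, -6, -5.6), (12, 495, -7, -2.4)]
[2, 2, 1.5] 1.95 38 [(2, 489, 28, -8.6), (4, 493, 18, -9.5), (6, 495, 7, -9.0), (8, 496, -1, -7.5), (10, 495, -3, -5.1), (12, 495, -4, -2.5)]
[2, 2, 1.5] 1.95 44 [(2, 490, 34, -9.6), (4, 495, 22, -11.2), (6, 498, 10, -11.3), (8, 498, -1, -10.0), (10, 498, -6, -7.4), (12, 496, -8, -4.3)]
```

Run:
```python
from sim import *
f0=453.5
for inc in([5,4.5,4,3,3,2.5,2.5,2.5,2,2,2,2,2,2],[4,4,4,3.5,3,2.5,2.5,2,2,2,2,2,2,2],):
  for M in (1.7,1.95):
   for v in(34,40): 
    o=sim(f0+np.cumsum(inc),M,0,s0=483.8,v0=v,f0=f0,g=21.5);print(inc[:3],M,v,[(x[0],round(float(x[2])),round(float(x[3])),round(float(x[4]),1)) for x in o[1::2]])
```

```text
[5, 4.5, 4] 1.7 34 [(2, 489, 26, -4.2), (4, 492, 21, -1.0), (6, 496, 18, 0.0), (8, 498, 15, 0.0), (10, 501, 12, 0.0), (12, 502, 9, 0.0), (14, 504, 6, 0.0)]
[5, 4.5, 4] 1.7 40 [(2, 490, 31, -5.1), (4, 494, 25, -2.7), (6, 498, 20, -0.9), (8, 501, 17, 0.0), (10, 504, 14, 0.0), (12, 506, 11, 0.0), (14, 507, 8, 0.0)]
[5, 4.5, 4] 1.95 34 [(2, 489, 26, -4.3), (4, 493, 22, -1.3), (6, 496, 19, 0.0), (8, 499, 17, 0.0), (10, 502, 14, 0.0), (12, 504, 12, 0.0), (14, 506, 9, 0.0)]
[5, 4.5, 4] 1.95 40 [(2, 490, 32, -5.2), (4, 495, 26, -3.1), (6, 499, 22, -1.6), (8, 502, 19, 0.0), (10, 505, 16, 0.0), (12, 507, 14, 0.0), (14, 510, 11, 0.0)]
[4, 4, 4] 1.7 34 [(2, 489, 24, -5.6), (4, 492, 19, -1.6), (6, 495, 16, 0.0), (8, 497, 12, 0.0), (10, 499, 10, 0.0), (12, 500, 7, 0.0), (14, 501, 4, 0.0)]
[4, 4, 4] 1.7 40 [(2, 490, 30, -6.5), (4, 494, 22, -3.4), (6, 497, 18, -1.2), (8, 500, 15, 0.0), (10, 502, 12, 0.0), (12, 504, 9, 0.0), (14, 505, 6, 0.0)]
[4, 4, 4] 1.95 34 [(2, 489, 26, -5.7), (4, 492, 20, -2.0), (6, 496, 17, 0.0), (8, 498, 15, 0.0), (10, 500, 12, 0.0), (12, 502, 10, 0.0), (14, 504, 7, 0.0)]
[4, 4, 4] 1.95 40 [(2, 490, 31, -6.7), (4, 494, 24, -3.7), (6, 498, 20, -1.9), (8, 501, 16, -0.4), (10, 504, 14, 0.0), (12, 506, 11, 0.0), (14, 507, 9, 0.0)]
```

First profile, six rows, then look with all three cameras. That also pins down the imager line against the dish.

```bash
python3 -m crank '[{"slide":[0,0.5,0],"turn":[0,0,0],"hand":0},{"slide":[0,0.95,0],"turn":[0,0,0],"hand":0},{"slide":[0,1.35,0],"turn":[0,0,0],"hand":0},{"slide":[0,1.65,0],"turn":[0,0,0],"hand":0},{"slide":[0,1.95,0],"turn":[0,0,0],"hand":0},{"slide":[0,2.2,0],"turn":[0,0,0],"hand":0}]'
python3 - <<'E'
from h import *
def ln(im,c,box):
    h=cv2.cvtColor(im,cv2.COLOR_RGB2HSV).astype(int);x0,y0,x1,y1=box
    s=h[y0:y1,x0:x1];M=((s[...,0]<8)|(s[...,0]>172))&(s[...,1]>90)
    yy,xx=np.nonzero(M);m=env.camera_model(c)
    P=np.array([ray(m,(x+x0,y+y0),70) for x,y in zip(xx,yy)]);return np.c_[P@U,P@np.array([U[1],-U[0]])]
r=look("pics/w8.png");s=r[2]-41.5+(r[0][1] or 0)+274.5
res={}
for c in("side","scene"):
    im=env.grab_frame(c);cv2.imwrite(f"pics/{c}8.png",im[:,:,::-1])
    m=env.camera_model(c)
    for a,b,p in blobs(im,"amber"):
        if a>150: print(c,a,b,"dish? y",(ray(m,p,93)@U).round(1))
    q=ln(im,c,(180,225,208,255) if c=="side" else (350,190,382,220));print(c,"imager y",len(q),np.median(q[:,0]).round(1),q[:,0].mean().round(1),"x",q[:,1].min().round(),q[:,1].max().round())
print(r,"s green",s,"dish y",s-274.5+160)
r=look();print("s",r[2]-41.5+(r[0][1] or 0)+274.5,r[1])
E
```

```text
clock: 9.58
ee_pos: [556.9, 171.0, 49.2]
orientation: [-180.0, -0.0, 176.9]
contact_force: [-0.3, -1.3, 0.5]
width: -0.0
side 576 [309, 52, 45, 41] dish? y -465.8
side 567 [216, 244, 30, 24] dish? y 378.5
side imager y 85 389.9 390.5 x 618.0 729.0
scene 330 [324, 173, 23, 18] dish? y 373.9
scene 510 [134, 243, 29, 24] dish? y -273.9
scene imager y 48 392.8 392.7 x 624.0 723.0
([-23.4, 58.5], 9.583, 200.3, array([556.9, 171. ,  49.2]), array([-0.3, -1.3,  0.5])) s green 491.8 dish y 377.3
s 493.1 9.733
```

The shuttle has almost stopped about 12–15 mm short of the red line. I'll centre the fingers, lift, and measure the line and dish together in the wrist camera.

```bash
python3 -m crank '[{"slide":[0,0.9,0],"turn":[0,0,0],"hand":0},{"slide":[0,1.9,0],"turn":[0,0,0],"hand":0},{"slide":[0,1.9,0],"turn":[0,0,0],"hand":0},{"slide":[0,1.9,-2],"turn":[0,0,0],"hand":0},{"slide":[0,1.9,-5],"turn":[0,0,0],"hand":0},{"slide":[0,1.9,-8.5],"turn":[0,0,0],"hand":0},{"slide":[0,1.9,-12],"turn":[0,0,0],"hand":0},{"slide":[0,1.9,-15],"turn":[0,0,0],"hand":0},{"slide":[0,1.9,-18],"turn":[0,0,0],"hand":0},{"slide":[0,1.9,-18],"turn":[0,0,0],"hand":0}]'
python3 - <<'E'
from h import *
m=env.camera_model("wrist");w=env.grab_frame("wrist");cv2.imwrite("pics/w9.png",w[:,:,::-1]);np.savez("w9.npz",**m)
for k in("red","green","amber"):
    for a,b,p in blobs(w,k):
        if a>60: print(k,a,b,p,*[(z,(ray(m,p,z)@U).round(1)) for z in(70,80,93)])
E
```

```text
clock: 10.62
ee_pos: [559.4, 190.3, 235.6]
orientation: [179.9, 0.4, 177.0]
contact_force: [1.1, 0.6, 0.6]
width: -0.1
red 1041 [234, 129, 13, 113] [240.11 182.71] (70, np.float64(183.3)) (80, np.float64(184.4)) (93, np.float64(185.9))
red 102 [423, 247, 18, 10] [432.13 252.3 ] (70, np.float64(387.2)) (80, np.float64(381.7)) (93, np.float64(374.6))
red 439 [419, 270, 18, 64] [427.69 300.98] (70, np.float64(391.5)) (80, np.float64(385.9)) (93, np.float64(378.6))
green 734 [311, 130, 11, 111] [315.96 184.15] (70, np.float64(259.2)) (80, np.float64(257.9)) (93, np.float64(256.2))
green 99 [215, 235, 16, 22] [222.89 251.07] (70, np.float64(162.1)) (80, np.float64(163.9)) (93, np.float64(166.3))
green 279 [218, 269, 9, 39] [221.92 287.77] (70, np.float64(158.6)) (80, np.float64(160.5)) (93, np.float64(163.1))
green 323 [93, 298, 29, 30] [107.14 312.88] (70, np.float64(24.8)) (80, np.float64(31.1)) (93, np.float64(39.3))
green 129 [88, 338, 10, 22] [ 92.37 348.05] (70, np.float64(-1.2)) (80, np.float64(5.9)) (93, np.float64(15.2))
amber 5865 [402, 148, 90, 85] [446.46 190.01] (70, np.float64(391.0)) (80, np.float64(385.4)) (93, np.float64(378.2))
```

View pics/w9.png

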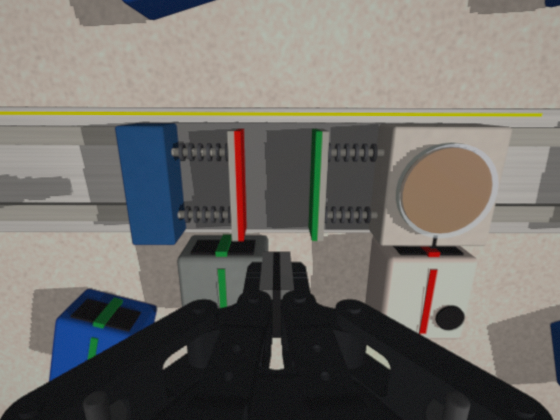

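The red line on the imager top (428,301) is at y = 391.5 along the track and the dish centre (446,190) is at 378.2, so the shuttle needs another 13 mm forward. I'll go back down and nudge it.

```bash
python3 -m crank '[{"slide":[0,0,3],"turn":[0,0,0],"hand":0},{"slide":[0,0,6],"turn":[0,0,0],"hand":0},{"slide":[0,0,9],"turn":[0,0,0],"hand":0},{"slide":[0,0,12],"turn":[0,0,0],"hand":0},{"slide":[0,0,14.5],"turn":[0,0,0],"hand":0},{"slide":[0,0,16.5],"turn":[0,0,0],"hand":0},{"slide":[0,0,18],"turn":[0,0,0],"hand":0},{"slide":[0,0,18],"turn":[0,0,0],"hand":0}]'
python3 - <<'E'
from h import *
from sim import *
r=look();print(r,"s",r[2]-41.5+(r[0][1] or 0)+274.5,r[2]+41.5+(r[0][0] or 0)+274.5)
for D in(29,30,31):
  f=np.array([6,12,18,D]+[D]*3+[D-3,D-6,D-9,D-12]+[D-12]*6)
  for M in(1.75,1.95):
    for g in (21,22):
      print(D,M,g,sim(f,M,0.,g=g)[6::3])
E
```

```text
clock: 11.33
ee_pos: [555.7, 189.3, 45.0]
orientation: [-179.9, -0.3, 176.9]
contact_force: [-1.1, -0.2, -1.2]
width: -0.1
([-38.3, 43.9], 11.333, 218.6, array([555.7, 189.3,  45. ]), array([-1.1, -0.2, -1.2])) s 495.5 496.3
29 1.75 21 [(7, 29, np.float64(1.3), np.float64(7.9), np.float64(6.7), np.float64(27.7)), (10, 20, np.float64(3.1), np.float64(5.4), 0.0, np.float64(16.9)), (13, 17, np.float64(3.9), np.float64(1.2), 0.0, np.float64(13.1)), (16, 17, np.float64(4.0), 0.0, 0.0, np.float64(13.0))]
29 1.75 22 [(7, 29, np.float64(1.0), np.float64(6.3), np.float64(6.0), np.float64(28.0)), (10, 20, np.float64(2.4), np.float64(3.5), 0.0, np.float64(17.6)), (13, 17, np.float64(2.7), 0.0, 0.0, np.float64(14.3)), (16, 17, np.float64(2.7), 0.0, 0.0, np.float64(14.3))]
29 1.95 21 [(7, 29, np.float64(1.2), np.float64(7.2), np.float64(6.8), np.float64(27.8)), (10, 20, np.float64(2.8), np.float64(5.1), 0.0, np.float64(17.2)), (13, 17, np.float64(3.6), np.float64(1.2), 0.0, np.float64(13.4)), (16, 17, np.float64(3.7), 0.0, 0.0, np.float64(13.3))]
29 1.95 22 [(7, 29, np.float64(0.9), np.float64(5.
[... 1774 characters left out ...]
18.2)), (13, 19, np.float64(5.1), np.float64(3.1), 0.0, np.float64(13.9)), (16, 19, np.float64(5.4), 0.0, 0.0, np.float64(13.6))]
31 1.95 21 [(7, 31, np.float64(1.6), np.float64(10.0), np.float64(8.4), np.float64(29.4)), (10, 22, np.float64(4.2), np.float64(8.8), 0.0, np.float64(17.8)), (13, 19, np.float64(5.9), np.float64(5.0), 0.0, np.float64(13.1)), (16, 19, np.float64(6.7), np.float64(1.1), 0.0, np.float64(12.3))]
31 1.95 22 [(7, 31, np.float64(1.4), np.float64(8.6), np.float64(7.6), np.float64(29.6)), (10, 22, np.float64(3.5), np.float64(6.9), 0.0, np.float64(18.5)), (13, 19, np.float64(4.8), np.float64(3.1), 0.0, np.float64(14.2)), (16, 19, np.float64(5.1), 0.0, 0.0, np.float64(13.9))]
```

```bash
python3 -m crank '[{"slide":[0,0,0],"turn":[0,0,0],"hand":0},{"slide":[0,0,0],"turn":[0,0,0],"hand":0}]'
python3 - <<'E'
from h import *
from sim import *
r=look();print(r,"s",r[2]-41.5+(r[0][1] or 0)+274.5,r[2]+41.5+(r[0][0] or 0)+274.5)
d=(41.5-r[0][1]-41.5-r[0][0])/2;print("d",d)
for D in(7.5,8,8.5,9,9.5):
  D+=21.5-d
  f=np.array([7,14,19,23,27,D]+[D]*20)
  for M in(1.75,1.95): o=sim(f,M,d,g=21.5);print(round(D,1),M,[(x[0],round(float(x[2]),1),round(float(x[3]),1)) for x in o if x[0] in(6,10,14,18,22)])
E
```

```text
clock: 11.55
ee_pos: [558.4, 189.8, 50.3]
orientation: [180.0, 0.1, 176.9]
contact_force: [-0.7, 0.3, 0.2]
width: -0.2
([-38.5, 43.3], 11.55, 219.2, array([558.4, 189.8,  50.3]), array([-0.7,  0.3,  0.2])) s 495.5 496.7
d -2.3999999999999986
31.4 1.75 [(6, 0.1, 2.0), (10, 2.0, 8.6), (14, 5.2, 9.8), (18, 7.9, 5.4), (22, 8.7, 0.0)]
31.4 1.95 [(6, 0.1, 1.8), (10, 1.8, 7.9), (14, 4.8, 9.5), (18, 7.6, 6.1), (22, 8.7, 0.9)]
31.9 1.75 [(6, 0.1, 2.2), (10, 2.2, 9.6), (14, 5.8, 10.9), (18, 8.7, 6.2), (22, 9.9, 0.5)]
31.9 1.95 [(6, 0.1, 2.0), (10, 2.0, 8.8), (14, 5.4, 10.6), (18, 8.4, 6.8), (22, 9.8, 1.7)]
32.4 1.75 [(6, 0.1, 2.4), (10, 2.4, 10.5), (14, 6.4, 12.0), (18, 9.6, 7.1), (22, 11.0, 1.4)]
32.4 1.95 [(6, 0.1, 2.1), (10, 2.2, 9.7), (14, 5.9, 11.7), (18, 9.2, 7.7), (22, 10.9, 2.5)]
32.9 1.75 [(6, 0.1, 2.6), (10, 2.6, 11.5), (14, 6.9, 13.1), (18, 10.5, 8.0), (22, 12.3, 2.3)]
32.9 1.95 [(6, 0.1, 2.3), (10, 2.4, 10.5), (14, 6.4, 12.7), (18, 10.1, 8.6), (22, 12.1, 3.4)]
33.4 1.75 [(6, 0.1, 2.8), (10, 2.8, 12.4), (14, 7.5, 14.2), (18, 11.4, 9.0), (22, 13.5, 3.3)]
33.4 1.95 [(6, 0.1, 2.5), (10, 2.5, 11.4), (14, 7.0, 13.8), (18, 10.9, 9.5), (22, 13.2, 4.4)]
```

```bash
python3 -m crank '[{"slide":[0,0.7,0],"turn":[0,0,0],"hand":0},{"slide":[0,1.4,0],"turn":[0,0,0],"hand":0},{"slide":[0,1.9,0],"turn":[0,0,0],"hand":0},{"slide":[0,2.3,0],"turn":[0,0,0],"hand":0},{"slide":[0,2.7,0],"turn":[0,0,0],"hand":0},{"slide":[0,3.25,0],"turn":[0,0,0],"hand":0},{"slide":[0,3.25,0],"turn":[0,0,0],"hand":0},{"slide":[0,3.25,0],"turn":[0,0,0],"hand":0},{"slide":[0,3.25,0],"turn":[0,0,0],"hand":0},{"slide":[0,3.25,0],"turn":[0,0,0],"hand":0}]';python3 -m crank '[{"slide":[0,0,0],"turn":[0,0,0],"hand":0},{"slide":[0,0,0],"turn":[0,0,0],"hand":0},{"slide":[0,0,0],"turn":[0,0,0],"hand":0},{"slide":[0,0,0],"turn":[0,0,0],"hand":0},{"slide":[0,0,0],"turn":[0,0,0],"hand":0},{"slide":[0,0,0],"turn":[0,0,0],"hand":0},{"slide":[0,0,0],"turn":[0,0,0],"hand":0},{"slide":[0,0,0],"turn":[0,0,0],"hand":0},{"slide":[0,0,0],"turn":[0,0,0],"hand":0},{"slide":[0,0,0],"turn":[0,0,0],"hand":0}]'
python3 - <<'E'
from h import *
for i in(0,1):
  r=look();print(r,"s red",r[2]+41.5+(r[0][0] or 0)+274.5,"s green",r[2]-41.5+(r[0][1] or 0)+274.5)
E
```

```text
clock: 12.43
ee_pos: [559.6, 221.9, 49.2]
orientation: [-180.0, -0.0, 176.9]
contact_force: [0.2, -0.6, 0.9]
width: -0.2
clock: 13.27
ee_pos: [559.6, 222.0, 49.3]
orientation: [-180.0, -0.0, 176.9]
contact_force: [-0.3, -0.5, 0.4]
width: -0.1
([-58.9, 23.0], 13.267, 251.4, array([559.6, 222. ,  49.3]), array([-0.3, -0.5,  0.4])) s red 508.5 s green 507.4
([-58.7, 23.2], 13.317, 251.5, array([559.6, 222.1,  49.3]), array([0.5, 0.7, 0.9])) s red 508.8 s green 507.7
```

The shuttle moved 12 mm. I'll back off to mid-slot, lift, wait until everything is still, and check.

```bash
python3 -m crank '[{"slide":[0,-0.5,0],"turn":[0,0,0],"hand":0},{"slide":[0,-1.1,0],"turn":[0,0,0],"hand":0},{"slide":[0,-1.7,0],"turn":[0,0,0],"hand":0},{"slide":[0,-1.7,0],"turn":[0,0,0],"hand":0},{"slide":[0,-1.7,-2],"turn":[0,0,0],"hand":0},{"slide":[0,-1.7,-5],"turn":[0,0,0],"hand":0},{"slide":[0,-1.7,-9],"turn":[0,0,0],"hand":0},{"slide":[0,-1.7,-13],"turn":[0,0,0],"hand":0},{"slide":[0,-1.7,-16],"turn":[0,0,0],"hand":0},{"slide":[0,-1.7,-18],"turn":[0,0,0],"hand":0}]';python3 -m crank '[{"slide":[0,0,0],"turn":[0,0,0],"hand":0},{"slide":[0,0,0],"turn":[0,0,0],"hand":0},{"slide":[0,0,0],"turn":[0,0,0],"hand":0},{"slide":[0,0,0],"turn":[0,0,0],"hand":0},{"slide":[0,0,0],"turn":[0,0,0],"hand":0},{"slide":[0,0,0],"turn":[0,0,0],"hand":0},{"slide":[0,0,0],"turn":[0,0,0],"hand":0},{"slide":[0,0,0],"turn":[0,0,0],"hand":0},{"slide":[0,0,0],"turn":[0,0,0],"hand":0},{"slide":[0,0,0],"turn":[0,0,0],"hand":0}]'
python3 - <<'E'
from h import *
for c in("wrist","side","scene"):
    m=env.camera_model(c);w=env.grab_frame(c);cv2.imwrite(f"pics/{c}10.png",w[:,:,::-1])
    for k,z in(("red",70),("amber",93)):
      for a,b,p in blobs(w,k):
        if a>50: print(c,k,a,b,"z",z,(ray(m,p,z)@U).round(1),ray(m,p,z).round())
print(env.get_state()["clock"])
E
```

```text
clock: 14.2
ee_pos: [559.2, 205.0, 233.2]
orientation: [179.9, 0.2, 176.9]
contact_force: [0.5, 0.7, 0.5]
width: 0.0
clock: 15.03
ee_pos: [558.7, 205.1, 229.2]
orientation: [-180.0, -0.0, 176.9]
contact_force: [-0.4, 0.6, -0.2]
width: -0.0
wrist red 1116 [231, 133, 14, 114] z 70 195.8 [554. 167.]
wrist red 130 [414, 252, 17, 11] z 70 387.7 [641. 354.]
wrist red 398 [411, 276, 16, 57] z 70 391.9 [697. 355.]
wrist amber 6126 [403, 152, 91, 87] z 93 391.2 [566. 362.]
side red 267 [259, 209, 29, 27] z 70 198.3 [556. 169.]
side red 58 [183, 231, 22, 15] z 70 389.2 [707. 352.]
side red 495 [152, 301, 38, 41] z 70 614.4 [574. 585.]
side red 94 [243, 340, 30, 17] z 70 532.2 [341. 515.]
side amber 61 [325, 50, 13, 17] z 93 -569.6 [ 865. -616.]
side amber 136 [320, 52, 26, 24] z 93 -533.5 [ 829. -578.]
side amber 90 [331, 54, 23, 25] z 93 -545.3 [ 796. -588.]
side amber 56 [313, 60, 12, 13] z 93 -484.6 [ 860. -531.]
side amber 582 [212, 247, 30, 25] z 93 394.1 [569. 364.]
scene red 128 [365, 143, 26, 21] z 70 605.3 [585. 575.]
scene amber 320 [327, 171, 22, 18] z 93 388.6 [573. 359.]
scene amber 508 [135, 243, 28, 24] z 93 -273.7 [ 353. -293.]
15.1833
```

View pics/wrist10.png

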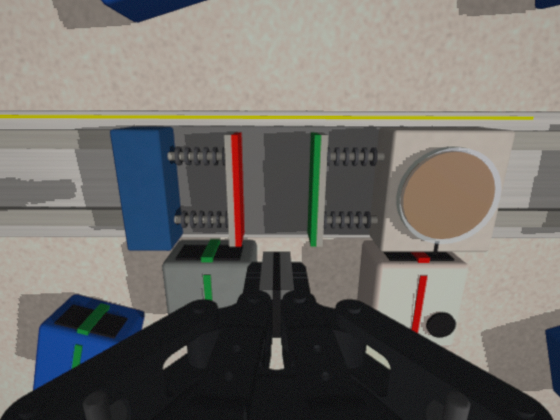

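Wrist view: the dish centre (448,194) is at y = 391.2 and the red line (419,304) at 391.9. The fingers are well clear above the slot. I'll wait briefly, recheck that it is standing still, and hand in.

```bash
python3 -m crank '[{"slide":[0,0,0],"turn":[0,0,0],"hand":0},{"slide":[0,0,0],"turn":[0,0,0],"hand":0},{"slide":[0,0,0],"turn":[0,0,0],"hand":0},{"slide":[0,0,0],"turn":[0,0,0],"hand":0},{"slide":[0,0,0],"turn":[0,0,0],"hand":0},{"slide":[0,0,0],"turn":[0,0,0],"hand":0}]'
python3 - <<'E'
from h import *
m=env.camera_model("wrist");w=env.grab_frame("wrist")
for k,z in(("red",70),("amber",93)):
  for a,b,p in blobs(w,k):
    if a>300: print(k,a,(ray(m,p,z)@U).round(1))
print(env.get_state()["clock"],env.close_job())
E
```

```text
clock: 15.68
ee_pos: [558.7, 205.1, 229.3]
orientation: [-180.0, -0.0, 176.9]
contact_force: [-1.3, -0.0, 0.2]
width: 0.2
red 1116 195.8
red 399 391.9
amber 6123 391.2
the job is handed in; nothing more can be done
15.7333 None
```

The dish shuttle is at rest with the dish at the imager's red line, and I handed the job in at 15.7 s. No verdict was reported.

- **Run:** I pushed the green pad with closed fingers, and the dish passed the grey scanner's green line at about 16 cm/s. I then braked gently on the red pad. The shuttle came to rest about 11–13 mm short, so I gave one soft push of about 12 mm on the green pad. I backed the fingers to mid-slot and lifted them clear.
- **Position check:** The wrist camera put the dish 0.7 mm short of the red line, identical 0.65 s apart, so it was standing still and untouched. The fixed cameras disagree a little: the side view put it about 5 mm past the line. The scene view, partly blocked by the arm, put it about 4 mm short. All are inside the 12 mm tolerance.
- **Not measured directly:** Speed came from positions in successive pictures, not a direct reading. Pad forces were too small to separate from the force sensor's noise of about 1 N. The lamp and the reagent bottle were not checked again at the end, but the fingers only came down inside the slot.

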